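# Hold a vial under the sealing head of a cam press

### The job

Someone has left a blue-and-white dressing carton standing under the lever of the vial press: stand it upright on the free worktop to the right of the press, about 25 cm from the middle of the press, and let go of it. Then take the lever by its black grip and pull it over towards you and down until the cam lifts the vial to its highest point against the sealing head (lever in the middle of the red band; pulled further, the table sinks again). The lever springs back, so finish while still holding it there, and leave the other things on the worktop alone.

Things in the scene. Friction and masses are not known exactly. Their poses are not given: they have to be found in the camera images.
- press: white bench vial press, fixed, 160 deep, 110 wide, 273 mm high. Origin: on the worktop under the vial's axis; +x to its back (column), -x to its front, z up. Base x -70 to +90, y +-55 mm; head arm x -36 to +82, y +-28, z 238 to 266 mm. Cam shaft along y at x = 0, z = 58 mm. Lever on its right (-y), 53 to 63 mm off the middle; red band on the white index plate behind it marks the top of the cam
- press_lever (a joint): cam lever angle a (rad): 0 = rest, upright, leaning 5 deg to the back; grows as it is pulled to the front and down. Highest lift at 1.571 (lever to the front, 5 deg above level); beyond it the table sinks; stop at 1.92. Grip axis in the press frame: x = -130 mm * cos(e), z = 58 + 130 mm * sin(e), e = 1.658 - a. A spring returns it to rest: about 5 N at the grip at the top
- press_handle (a point): middle of the lever's black grip, a freely revolving round sleeve 21 mm in diameter, 62 mm long, axis along the press's y, at y = -101 mm in the press frame; pinch it from above across the press's x. At rest 187 mm above the worktop, at the highest lift 69 mm. Its own axes turn with the sleeve and mean nothing
- press_table (a joint): lift of the press table (m): 0 at rest, 0.0147 at the cam's highest point, moved only by the lever; with u = lever angle - 1.571 it is near 0.0147 - 0.0086 * u * u close to the top.
- press_pad: sprung black pad in the steel bell of the sealing head, straight above the vial, its underside 220 mm above the worktop at rest; it meets the vial after about 5 mm of lift and presses on it with some 12 N at the top. Origin: centre of its underside.
- vial: glass vial with crimped cap, 50 mm in diameter, 112 mm tall, standing in the nest of the press table, 105 mm above the worktop at rest; stays there. Origin: centre of its underside.
- carton: blue-and-white carton, 52 (its x) by 63 (its y) by 106 mm high, 0.11 to 0.23 kg, upright in front of the press's right side, under lever and grip, turned at most 0.3 rad from the press. Origin: centre of underside. Grip across its x; the press is too near its y sides. Free worktop: 0.23 to 0.30 m from the press's middle, to the robot's right (-y) and 5 to 15 cm nearer to the robot
- blue_bottle: clear infusion bottle with a blue hook cap, 56x73x199 mm, bystander to the left of the press. Origin: centre of its underside.
- cups: stack of white medicine cups, 39 mm in diameter, 55 mm high, bystander at the right rear. Origin: centre of its underside.
- amp_carton: small flat ampoule carton, white and orange, 46x91x30 mm, bystander at the left. Origin: centre of its underside.
Mind the look-alikes: they are no part of the job. Leave any green look-alike of the carton alone.

How it is judged:
By the outcome, as a careful person would: the job done as asked, in the order asked, and still so for the second after the job is handed in, while the arm keeps its last pose, push and grip.
It also fails if it takes over 45 s, if anything falls off the work surface, if the arm or the gripper's body presses on something with over 40 N, if the wrist force passes 120 N, or if a joint passes its speed limit or range.

### The arm

A 6-joint arm with a two-finger parallel gripper is mounted at the origin on a cart in front of the work surface, level with it; the furniture and walls round the work are solid. World frame = base frame: x ahead of the robot, y to its left, z up, the work surface at z = 0. Lengths are in mm, angles in rad, forces in N, time in s.
With the tool pointing down it reaches from about 350 to 975 mm from the base axis. Payload 7.1 kg.
Tool frame: the origin (TCP) lies on the centre line of the jaws, within the pads' length; the fingertips stand 17 mm ahead of it and the grasp point (between the pads) lies 2 mm behind it (tip_extent is the distance from the TCP to the fingertips, in mm); z points along the fingers, y is the line along which they close (so a half turn about z gives the same grasp; the last joint's range is limited). The gripper opens to 88 mm and grips with 3 to 60 N. Pads are 20 mm wide; open, the fingers measure 115 mm over their backs; the gripper's body (75 mm by 178 mm) begins 61 mm behind the grasp point.
Start: joints at [-1.189, 0.423, 1.63, -0, 1.089, -0.019], TCP at [243.862, -575.444, 239.675] pointing down, gripper open.
Joint ranges: [-3, 3], [-0.9, 2.11], [0.09, 2.58], [-1.31, 4.45], [0.11, 2.69], [-2.54, 2.54]. Speed limits (rad/s): [2.39, 2.39, 3.01, 3.14, 3.14, 3.14].

### API

Orientations are given as a rotation vector (axis times angle).
In Python, from workcell import get_obs, get_image, camera_model, close_job, look_for, outline_of, pinpoint, tip_extent gives the robot as it stands.
- The arm moves only by the shell command python3 -m jog 'ROWS'. ROWS is text: rows parted by semicolons, each of 7 numbers parted by spaces: the shift along the tool's x, y, z as a fraction of full scale, then the turn, a rotation vector about the tool's x, y, z as a fraction of full scale, then the closure, from -1 (fully open) to 1 (shut). A call has 1 to 8 rows; each row is the pose to reach, as a shift and turn from the pose commanded when the call began, along the tool's axes at that moment; what a row does not reach only later rows make up. Full scale, the value 1, is 0.2 m for a shift and 30 degrees for a turn. A row lasts 1/10 s, in which the tool goes at most 50 mm and 8.59 degrees, less where a joint would pass 70% of its speed; a pose out of reach is approached as far as the arm can. A call with a number of a shift or a turn outside -1 to 1 is refused whole. A call with a gripper value outside its range is refused whole. The fingers move at their own pace and stop on an object; the grip force is fixed at half the most. Time passes only in rows, so rows that repeat a pose let the fingers close. It gives the time, the measured TCP pose, the force, the opening and the grip force at its end, in the units of the state.
- get_obs(): the state, without advancing time (a new reading comes with each control period).
- get_image(name): name is "side" or "top"; returns the picture (480x640x3 uint8, red, green, blue); there is no depth.
- camera_model(name): a dict with "fx", "fy", "cx", "cy" (pixels), "dist_coeffs" ([k1, k2, p1, p2, k3] as OpenCV has them; the pictures are not rectified), "origin" and "orientation" of the camera in the world. Camera axes: x right, y down, z forward; pixel columns grow to the right and rows downward; lengths in mm; the calibration is good to about 2 mm. A picture is of the moment at which its call begins. camera_model takes no time and is no camera call.
- close_job(): hands the job in; it is judged then, once.
Trained networks look in the newest picture that a camera, given by its name, has taken for a name from the list of things; names that differ only in an ending like _2 or _b are one class to them, and where a whole thing is asked for, a point or a joint stands for the part that bears it (a point fixed in the world has none). Each returns a list of dicts, best first, with "confidence" (0 to 1); they miss things now and then, are a little off and sometimes report something else, mostly with a low value. They report only what shows in the picture. A call takes as long as a camera call. They do not tell look-alikes from the thing itself.
- look_for(target, camera): "xyz" ([x, y, z] in mm, in the coordinates of the camera as it stood for that picture, good to about 4 mm: the middle of the surface that is visible of it).
- outline_of(target, camera): "mask" (480x640 bool, what is visible of it).
- pinpoint(target, camera): "xyz" ([x, y, z] in mm, in the coordinates of the camera as it stood for that picture, good to about 4 mm: a listed point, or the origin of a listed thing).
The state is a dict: "t": time; "qpos": joint angles; "qvel": joint speeds; "joint_torque": joint torques, N m; "ee_pos": TCP position; "orientation": TCP orientation; "ft_force": force on the tool from outside, world axes, zero at the start; "moment": the same for the moment, N m; "width": finger opening in mm; "grasp_force": force on a finger pad.
Only numpy, scipy, OpenCV 4.12 (cv2) and the standard library are available. Lean on these libraries where they do the work, as an engineer would, in place of code of your own. Each camera call takes 0.05 s, during which the arm holds its last target. There are 200 camera calls.

## Working session

There is one attempt and no reset: what is moved stays moved. The work goes in short steps, Python scripts to look and compute and a shell command to move; the robot and the scene stay as the last step left them, time stands still between calls to the robot, and variables do not carry over. Pictures are saved under pics/ and viewed, at most 10 in all, crops included, and the job is handed in when it is done.

```bash
mkdir -p pics
cat > h.py <<'E'
import numpy as np,cv2
from scipy.spatial.transform import Rotation as R
from workcell import *
def Rm(o):
    o=np.array(o,float)
    return R.from_rotvec(o).as_matrix() if o.size==3 else (R.from_quat(o).as_matrix() if o.size==4 else o.reshape(3,3))
def w(p,cam):
    m=camera_model(cam); return Rm(m["orientation"])@np.array(p)+np.array(m["origin"])
def ray(u,v,cam,z):
    m=camera_model(cam);K=np.array([[m["fx"],0,m["cx"]],[0,m["fy"],m["cy"]],[0,0,1]])
    n=cv2.undistortPoints(np.array([[[u,v]]],float),K,np.array(m["dist_coeffs"]))[0,0]
    d=Rm(m["orientation"])@[n[0],n[1],1];o=np.array(m["origin"]);return o+d*(z-o[2])/d[2]
def px(p,cam):
    m=camera_model(cam);K=np.array([[m["fx"],0,m["cx"]],[0,m["fy"],m["cy"]],[0,0,1]]);r=Rm(m["orientation"]).T
    return cv2.projectPoints(np.array([p],float),cv2.Rodrigues(r)[0],-r@np.array(m["origin"]),K,np.array(m["dist_coeffs"]))[0].ravel()
def save(cam,name):
    im=get_image(cam);cv2.imwrite("pics/"+name,im[:,:,::-1]);return im
E
python3 - <<'E'
from h import *
np.set_printoptions(precision=1,suppress=True)
print(get_obs()); print(tip_extent if not callable(tip_extent) else tip_extent())
for c in("side","top"):
    print(c,camera_model(c)); save(c,c+"0.png")
    for t in("press","press_handle","press_pad","vial","carton","blue_bottle","cups","amp_carton"):
        for f in(look_for,pinpoint):
            print(t,f.__name__,[(round(d["confidence"],2),w(d["xyz"],c),px(w(d["xyz"],c),c)) for d in f(t,c)][:3])
E
```

```text
{'t': 0.0, 'qpos': array([-1.2,  0.4,  1.6, -0. ,  1.1, -0. ]), 'qvel': array([ 0., -0.,  0.,  0., -0.,  0.]), 'joint_torque': array([ -0. , -54.5, -27.4,   0.1,   0. ,  -0. ]), 'ee_pos': array([ 243.7, -575. ,  238.9]), 'orientation': array([-3.1, -0.6,  0. ]), 'ft_force': array([-0.5, -0.4,  0.2]), 'moment': array([0., 0., 0.]), 'grasp_force': 0.0, 'width': 88.07083881591686}
17.0
side {'fx': 498.49071055354307, 'fy': 498.49071055354307, 'cx': 314.1260688055002, 'cy': 231.99159776194, 'dist_coeffs': array([-0.,  0.,  0.,  0.,  0.]), 'origin': array([  252.3, -1210.9,   618.7]), 'orientation': array([-1.9,  0.2, -0.1])}
press call [(0.94, array([604.3,  30.4, 111.3]), array([339.7, 244.6]))]
press call [(0.86, array([579.4,  61.4,   5.3]), array([328.2, 275.6]))]
press_handle call [(0.49, array([587.2, -43. , 197.4]), array([341.3, 224.2]))]
press_handle call [(0.59, array([592.6, -36. , 188.3]), array([342.5, 226.5]))]
press_pad call [(0.44, array([572.5,  39.5, 230. ]), array([327.8, 203.5]))]
press_pad call [(0.58, array([574.9,  60.8, 221.7]), array([326.8, 204.2]))]
vial call [
[... 1578 characters left out ...]
 array([340.4, 216.2]))]
press_pad call []
press_pad call []
vial call []
vial call [(0.41, array([576.8,  64.1, 101. ]), array([309. , 219.4]))]
carton call []
carton call []
blue_bottle call [(0.88, array([576.7, 287.2, 111.7]), array([248.2, 190.1]))]
blue_bottle call [(0.91, array([591.2, 302.5,  -1.3]), array([249.7, 202.2]))]
cups call [(0.59, array([ 591.2, -488.1,   38.2]), array([468.7, 297.3])), (0.49, array([609.1,  54.2, 265. ]), array([316.8, 185.9]))]
cups call [(0.54, array([ 593.4, -485.8,   -0.5]), array([465.4, 300.7]))]
amp_carton call [(0.57, array([511.9, 447.2,  30.6]), array([199.9, 198.3]))]
amp_carton call [(0.87, array([515.9, 452.4,   1. ]), array([200.7, 201.2]))]
```

Run:
```python
import cv2
a=cv2.imread("pics/side0.png");b=cv2.imread("pics/top0.png")
x=cv2.resize(a[190:340,220:420],None,fx=4,fy=4,interpolation=cv2.INTER_CUBIC);cv2.imwrite("pics/side0c.png",x)
x=cv2.resize(b[150:330,220:460],None,fx=3.3,fy=3.3,interpolation=cv2.INTER_CUBIC);cv2.imwrite("pics/top0c.png",x)
```

```text
(no output)
```

View pics/side0c.png

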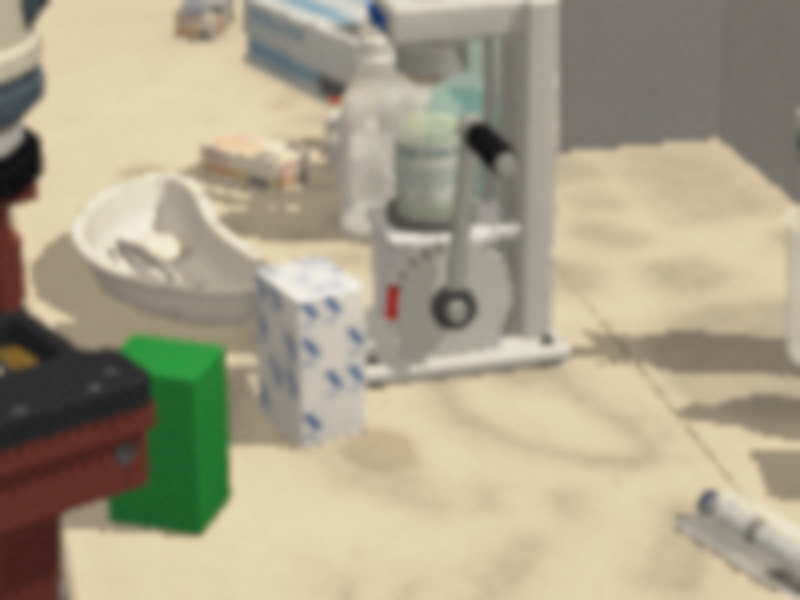

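View pics/top0c.png

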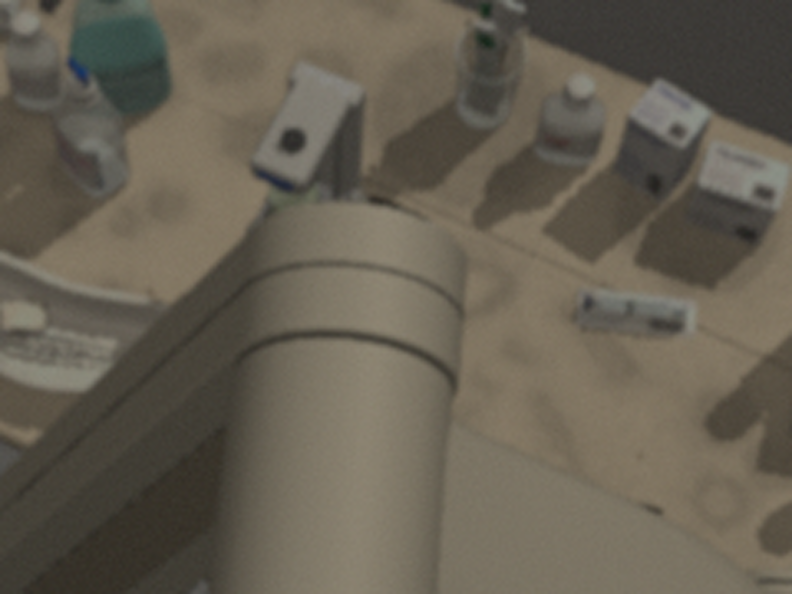

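View pics/top0.png

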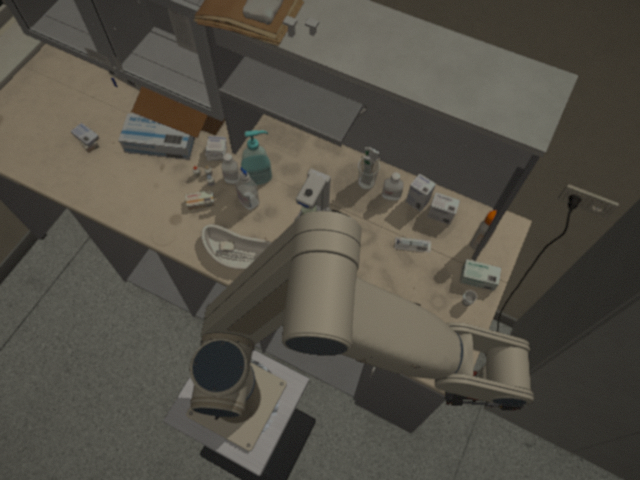

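The side crop shows the blue-and-white carton at full-image (297,277), in front of the press. The green look-alike is at (262,299), partly behind the gripper. The lever grip is at (342,226) and the red band at (318,266). In the top view the arm hides the carton. The two carton candidates are therefore (297,277), blue-white, which I choose, and (262,299), green, which I leave alone. Next I'll fit the poses.

```bash
cat > fit.py <<'E'
from h import *
from scipy.optimize import minimize
def boxpts(x,y,yaw,dx,dy,h):
    c=np.array([[sx*dx/2,sy*dy/2,z] for sx in(-1,1) for sy in(-1,1) for z in(0,h)])
    c[:,:2]=c[:,:2]@R.from_euler('z',yaw).as_matrix()[:2,:2].T+[x,y];return c
def fit(mask,cam,p0,dims,S=4):
    big=cv2.resize(mask.astype(np.uint8),None,fx=S,fy=S,interpolation=cv2.INTER_LINEAR)
    def cost(p):
        q=np.array([px(c,cam) for c in boxpts(*p,*dims)]);q=(q+.5)*S-.5
        m=np.zeros_like(big);cv2.fillConvexPoly(m,cv2.convexHull(np.round(q*16).astype(np.int32)),1,shift=4)
        return 1-(m&big).sum()/(m|big).sum()
    return min((minimize(cost,[p0[0],p0[1],a],method='Nelder-Mead',options=dict(initial_simplex=np.array([[p0[0],p0[1],a],[p0[0]+8,p0[1],a],[p0[0],p0[1]+8,a],[p0[0],p0[1],a+.15]]))) for a in(-.25,0,.25)),key=lambda r:r.fun)
E
python3 - <<'E'
from fit import *
np.set_printoptions(precision=2,suppress=True)
get_image("side")
for d in outline_of("carton","side")[:2]:
    ys,xs=np.nonzero(d["mask"]);u,v=xs.mean(),ys.mean();print(d["confidence"],u,v,len(xs))
    if u>280:
        r=fit(d["mask"],"side",[471,-28],(52,63,106));print(r.x,r.fun)
a=ray(312.5,285,"side",0);b=ray(361.75,278.75,"side",0);print(a,b,b-a,np.arctan2(*(b-a)[[1,0]]))
for t in("press","press_handle","vial","press_pad","carton"):
    print(t,[(round(d["confidence"],2),w(d["xyz"],"side")) for d in pinpoint(t,"side")])
o=get_obs();print(Rm(o["orientation"]))
E
```

```text
0.87 265.0844277673546 299.06191369606006 1066
0.64 297.7446074201898 276.5366695427092 1159
[473.22 -23.62   0.19] 0.044106862231534816
[524.01  22.97   0.  ] [670.6  28.6   0. ] [146.59   5.63   0.  ] 0.03836990557572358
press [(0.62, array([580.86,  62.9 ,   7.4 ]))]
press_handle []
vial [(0.98, array([579.32,  62.18, 106.78]))]
press_pad [(0.6, array([576.03,  60.89, 221.1 ]))]
carton [(0.81, array([ 368.77, -127.82,   -3.07])), (0.8, array([472.56, -29.34,   2.44])), (0.67, array([579.02,  62.23, 106.15]))]
[[ 0.92  0.39  0.  ]
 [ 0.39 -0.92  0.  ]
 [ 0.    0.   -1.  ]]
```

View pics/side0.png

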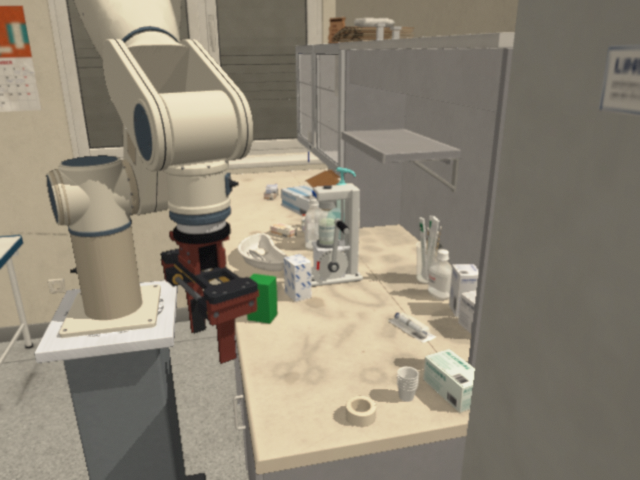

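The full side view shows the carton standing clear on its right, with the press at about (335,240). The green carton at (263,298) is well away from the target spot. Measured poses: press about (578,62) with yaw about 0.03, carton about (473,-27) with yaw about 0.19.

```bash
cat > plan.py <<'E'
from h import *
def plan(wps,start=None):
    """wps: (x,y,z,angle of tool y deg[, tilt]) ; prints shift/turn fractions per call"""
    o=get_obs()
    p,M=(np.array(o["ee_pos"]),Rm(o["orientation"]))
    if start is not None:p=np.array(start,float)
    for x,y,z,a in wps:
        ty=np.array([np.cos(np.radians(a)),np.sin(np.radians(a)),0]);tz=np.array([0,0,-1.]);T=np.c_[np.cross(ty,tz),ty,tz]
        s=M.T@(np.array([x,y,z])-p)/200;r=R.from_matrix(M.T@T).as_rotvec(degrees=True)/30
        print(np.r_[s,r].round(3),"mm",round(np.linalg.norm(s)*200),"deg",round(np.linalg.norm(r)*30,1));p,M=np.array([x,y,z]),T
E
python3 - <<'E'
from plan import *
plan([(320,-392,240,-41),(397,-209,240,-15),(473,-28,240,11)],[243.86,-575.44,239.68])
E
```

```text
[ 0.708 -0.696 -0.002  0.    -0.    -0.868] mm 199 deg 26.0
[ 0.943 -0.31   0.     0.     0.    -0.867] mm 199 deg 26.0
[ 0.973  0.133  0.     0.     0.    -0.867] mm 196 deg 26.0
```

```bash
python3 -m jog '0.708 -0.696 0 0 0 -0.868 -1;0.708 -0.696 0 0 0 -0.868 -1;0.708 -0.696 0 0 0 -0.868 -1;0.708 -0.696 0 0 0 -0.868 -1;0.708 -0.696 0 0 0 -0.868 -1' && python3 -m jog '0.943 -0.31 0 0 0 -0.867 -1;0.943 -0.31 0 0 0 -0.867 -1;0.943 -0.31 0 0 0 -0.867 -1;0.943 -0.31 0 0 0 -0.867 -1;0.943 -0.31 0 0 0 -0.867 -1' && python3 -m jog '0.973 0.133 0 0 0 -0.867 -1;0.973 0.133 0 0 0 -0.867 -1;0.973 0.133 0 0 0 -0.867 -1;0.973 0.133 0 0 0 -0.867 -1;0.973 0.133 0 0 0 -0.867 -1;0.973 0.133 0 0 0 -0.867 -1;0.973 0.133 0 0 0 -0.867 -1'
python3 - <<'E'
from fit import *
from plan import plan
np.set_printoptions(precision=2,suppress=True)
o=get_obs();print(o["t"],o["ee_pos"],o["ft_force"],Rm(o["orientation"])[:,1])
im=save("side","s1.png");cv2.imwrite("pics/s1c.png",cv2.resize(im[180:330,220:420,::-1],None,fx=4,fy=4,interpolation=cv2.INTER_CUBIC))
for d in outline_of("carton","side")[:2]:
    ys,xs=np.nonzero(d["mask"])
    if 285<xs.mean()<315: r=fit(d["mask"],"side",[471,-28],(52,63,106));print(d["confidence"],r.x,r.fun)
for t in("press","press_handle","vial","carton"):
    print(t,[(round(d["confidence"],2),w(d["xyz"],"side")) for d in pinpoint(t,"side")])
plan([(473,-28,75,11)])
E
```

```text
t: 2.55
ee_pos: [320.8, -387.4, 239.5]
orientation: [-2.854, -1.308, -0.001]
ft_force: [0.6, -0.4, 0.2]
width: 87.8
grasp_force: 0.0
t: 3.05
ee_pos: [398.5, -205.5, 239.9]
orientation: [2.487, 1.919, 0.001]
ft_force: [-0.4, -0.1, -0.2]
width: 87.6
grasp_force: 0.0
t: 3.75
ee_pos: [472.7, -29.3, 239.6]
orientation: [-1.999, -2.423, 0.001]
ft_force: [0.1, 0.0, 0.9]
width: 87.9
grasp_force: 0.0
3.75 [472.66 -29.29 239.57] [0.09 0.04 0.93] [ 0.98  0.19 -0.  ]
0.61 [473.17 -24.57   0.19] 0.05094339622641508
press [(0.59, array([579.03,  62.5 ,   7.28]))]
press_handle [(0.65, array([591.17, 306.38,  -0.47])), (0.52, array([591.96, -37.88, 189.12]))]
vial [(0.71, array([ 586.18, -487.39,   -1.39])), (0.69, array([579.85,  62.26, 107.03])), (0.28, array([582.89,  64.16,   6.46])), (0.21, array([514.63, 448.27,  -2.03]))]
carton [(0.72, array([ 367.6 , -127.55,   -2.74])), (0.56, array([471.68, -27.36,   3.41]))]
[ 0.    0.    0.82  0.    0.   -0.  ] mm 165 deg 0.1
```

View pics/s1c.png

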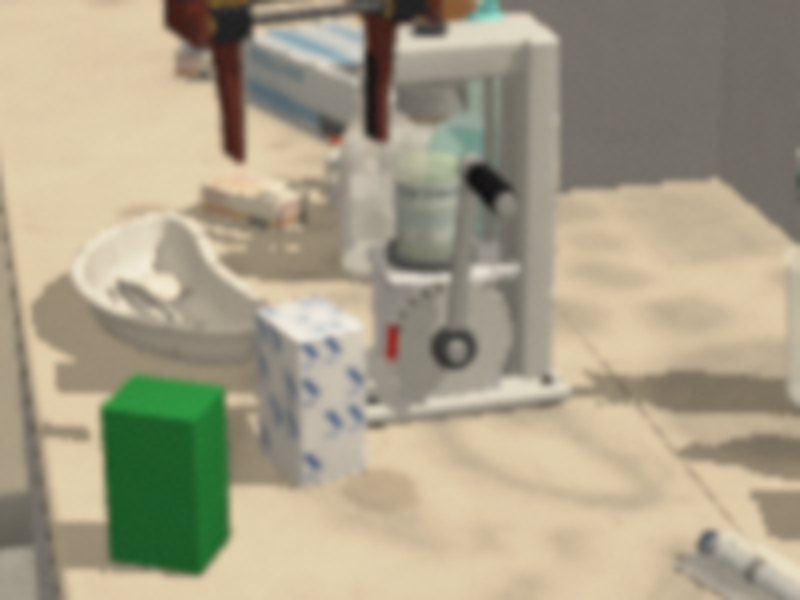

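The open fingers hang above the blue-white carton, with tips at crop (235,155) and (375,135), and they look centred over it. The green carton at crop (165,475) is clear. I'll descend and grip.

```bash
python3 -m jog '0 0 0.2 0 0 0 -1;0 0 0.4 0 0 0 -1;0 0 0.55 0 0 0 -1;0 0 0.7 0 0 0 -1;0 0 0.82 0 0 0 -1;0 0 0.82 0 0 0 -1;0 0 0.82 0 0 0 -1' && python3 -m jog '0 0 0 0 0 0 1;0 0 0 0 0 0 1;0 0 0 0 0 0 1;0 0 0 0 0 0 1;0 0 0 0 0 0 1;0 0 0 0 0 0 1;0 0 0 0 0 0 1'
```

```text
t: 4.75
ee_pos: [472.8, -28.2, 75.8]
orientation: [-1.998, -2.424, 0.001]
ft_force: [0.4, 0.2, -0.4]
width: 87.8
grasp_force: 0.0
t: 5.45
ee_pos: [473.0, -27.9, 76.1]
orientation: [1.998, 2.424, 0.0]
ft_force: [-1.4, 0.7, 6.5]
width: 53.4
grasp_force: 28.8
```

Run:
```python
from plan import *
o=get_obs();p=o["ee_pos"];M=Rm(o["orientation"])
for q in [(473,-28,111),(471,-110,111),(492,-176,111),(492,-176,77.5)]: print((M.T@(np.array(q)-p)/200).round(3))
```

```text
[-0.001 -0.    -0.175]
[-0.401 -0.088 -0.175]
[-0.745 -0.048 -0.175]
[-0.745 -0.049 -0.007]
```

```bash
python3 -m jog '0 0 -0.09 0 0 0 1;0 0 -0.175 0 0 0 1;-0.13 -0.03 -0.175 0 0 0 1;-0.27 -0.06 -0.175 0 0 0 1;-0.4 -0.088 -0.175 0 0 0 1;-0.53 -0.07 -0.175 0 0 0 1;-0.65 -0.06 -0.175 0 0 0 1;-0.745 -0.048 -0.175 0 0 0 1' && python3 -m jog '0 0 0 0 0 0 1;0 0 0 0 0 0 1;0 0 0.06 0 0 0 1;0 0 0.11 0 0 0 1;0 0 0.14 0 0 0 1;0 0 0.155 0 0 0 1;0 0 0.165 0 0 0 1;0 0 0.165 0 0 0 1'
```

```text
t: 6.25
ee_pos: [492.0, -177.3, 110.5]
orientation: [-1.998, -2.424, 0.0]
ft_force: [0.5, -0.1, -1.9]
width: 53.6
grasp_force: 28.8
t: 7.05
ee_pos: [491.9, -175.8, 77.4]
orientation: [-1.997, -2.424, 0.0]
ft_force: [0.9, -0.6, -1.9]
width: 53.9
grasp_force: 28.8
```

```bash
python3 -m jog '0 0 0.004 0 0 0 1;0 0 0.007 0 0 0 1;0 0 0.007 0 0 0 1'
```

```text
t: 7.35
ee_pos: [492.0, -176.1, 76.4]
orientation: [1.998, 2.424, 0.0]
ft_force: [0.1, 0.1, -1.3]
width: 53.4
grasp_force: 28.8
```

```bash
python3 -m jog '0 0 0.003 0 0 0 1;0 0 0.003 0 0 0 0.2;0 0 0.003 0 0 0 -1;0 0 0.003 0 0 0 -1;0 0 0.003 0 0 0 -1;0 0 0.003 0 0 0 -1;0 0 0.003 0 0 0 -1' && python3 -m jog '0 0 -0.15 0 0 0 -1;0 0 -0.4 0 0 0 -1;0 0 -0.65 0 0 0 -1;0 0 -0.9 0 0 0 -1;0 0 -0.9 0 0 0 -1;0 0 -0.9 0 0 0 -1'
python3 - <<'E'
from plan import *
from fit import *
np.set_printoptions(precision=2,suppress=True)
im=save("side","s2.png");cv2.imwrite("pics/s2c.png",cv2.resize(im[170:345,220:420,::-1],None,fx=3.4,fy=3.4,interpolation=cv2.INTER_CUBIC))
get_image("top")
for t in("press","press_handle","vial","press_pad","carton"):
  for c in("side","top"):
    print(t,c,[(round(d["confidence"],2),w(d["xyz"],c)) for d in pinpoint(t,c)])
for c in("side","top"):
  for d in outline_of("press_handle",c): 
    ys,xs=np.nonzero(d["mask"]);print(c,d["confidence"],len(xs),xs.min(),xs.max(),ys.min(),ys.max())
E
```

```text
t: 8.05
ee_pos: [491.9, -176.0, 75.6]
orientation: [-1.998, -2.425, 0.0]
ft_force: [0.4, -0.9, 0.0]
width: 87.1
grasp_force: 0.0
t: 8.65
ee_pos: [492.4, -176.2, 256.8]
orientation: [1.996, 2.422, 0.002]
ft_force: [-0.4, 0.7, 0.3]
width: 87.3
grasp_force: 0.0
press side [(0.7, array([577.45,  65.64,   3.34]))]
press top [(0.44, array([ 590.38, -488.47,    4.08]))]
press_handle side [(0.64, array([591.72, -36.18, 187.69]))]
press_handle top []
vial side [(0.75, array([576.12,  61.73, 105.1 ])), (0.56, array([ 491.58, -174.33,    6.31]))]
vial top []
press_pad side [(0.45, array([574.86,  62.92, 221.45]))]
press_pad top []
carton side [(0.89, array([ 366.56, -126.28,   -2.03])), (0.82, array([ 491.41, -173.72,    6.1 ])), (0.49, array([585.1 ,  63.45,   8.21]))]
carton top [(0.91, array([ 487.42, -175.37,   -1.75])), (0.65, array([ 366.14, -123.15,    4.75]))]
side 0.5 35 340 346 223 230
```

View pics/s2c.png

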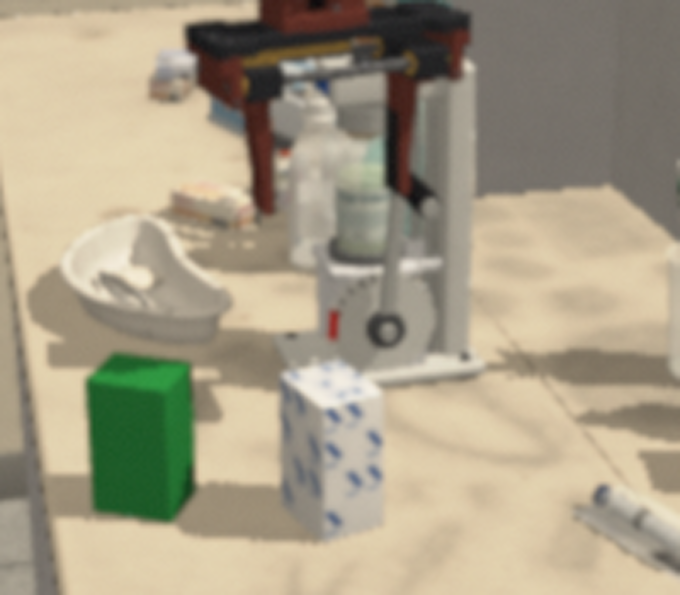

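The carton stands upright at crop (330,450), released, about 25 cm from the press. The green carton is untouched. Next is the lever.

Run:
```python
from plan import *
np.set_printoptions(precision=3,suppress=True)
plan([(592,-42,250,1.7),(592,-42,186,1.7)])
```

```text
[ 0.562  0.619  0.028 -0.    -0.     0.311] mm 167 deg 9.3
[0.   0.   0.32 0.   0.   0.  ] mm 64 deg 0.0
```

```bash
python3 -m jog '0.15 0.16 0.02 0 0 0.1 -1;0.3 0.33 0.028 0 0 0.2 -1;0.45 0.5 0.028 0 0 0.311 -1;0.562 0.619 0.028 0 0 0.311 -1;0.562 0.619 0.028 0 0 0.311 -1;0.562 0.619 0.028 0 0 0.311 -1;0.562 0.619 0.028 0 0 0.311 -1'
python3 - <<'E'
from plan import *
np.set_printoptions(precision=3,suppress=True)
im=save("side","s3.png");cv2.imwrite("pics/s3c.png",cv2.resize(im[170:300,270:420,::-1],None,fx=4,fy=4,interpolation=cv2.INTER_CUBIC))
plan([(592,-42,186,1.7)]);print([px((592,-38,187),"side"),px((592,-42,250-17),"side")])
E
```

```text
t: 10.05
ee_pos: [591.2, -42.7, 249.9]
orientation: [-2.188, -2.253, 0.001]
ft_force: [-0.5, -0.6, -1.0]
width: 87.2
grasp_force: 0.0
[ 0.005  0.004  0.32  -0.001  0.    -0.002] mm 64 deg 0.1
[array([342.529, 227.221]), array([343.155, 210.755])]
```

View pics/s3c.png

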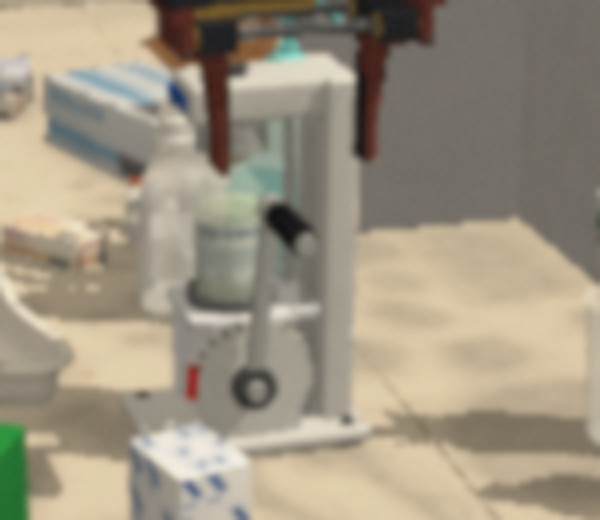

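The open fingers straddle the grip at crop (290,227), which is (342.5,226.8) in the full image and matches the projected handle. I'll descend and close.

```bash
python3 -m jog '0 0 0.1 0 0 0 -1;0 0 0.2 0 0 0 -1;0 0 0.28 0 0 0 -1;0 0 0.32 0 0 0 -1;0 0 0.32 0 0 0 -1' && python3 -m jog '0 0 0 0 0 0 1;0 0 0 0 0 0 1;0 0 0 0 0 0 1;0 0 0 0 0 0 1;0 0 0 0 0 0 1;0 0 0 0 0 0 1;0 0 0 0 0 0 1;0 0 0 0 0 0 1'
python3 - <<'E'
from plan import *
np.set_printoptions(precision=3,suppress=True)
o=get_obs();p=o["ee_pos"];M=Rm(o["orientation"]);print(p,M,o["ft_force"])
ex=np.array([np.cos(.03),np.sin(.03),0])
f=lambda a:-130*np.cos(1.658-a)*ex+np.array([0,0,130*np.sin(1.658-a)])
for a in np.r_[.1:1.58:.1,1.571]: print(round(a,3),(M.T@(f(a)-f(0))/200).round(3),(p+f(a)-f(0)).round(1))
E
```

```text
t: 10.6
ee_pos: [591.0, -42.8, 185.2]
orientation: [-2.189, -2.252, 0.002]
ft_force: [-0.3, -0.2, 0.3]
width: 88.0
grasp_force: 0.0
t: 11.4
ee_pos: [591.9, -41.9, 186.1]
orientation: [-2.188, -2.254, 0.0]
ft_force: [-0.7, -0.5, -1.0]
width: 27.2
grasp_force: 0.0
[591.946 -41.93  186.068] [[-0.03  1.   -0.  ]
 [ 1.    0.03  0.  ]
 [ 0.   -0.   -1.  ]] [-0.652 -0.456 -1.03 ]
0.1 [-0.    -0.065 -0.002] [579.  -42.3 186.6]
0.2 [-0.    -0.13   0.002] [566.  -42.7 185.7]
0.3 [-0.    -0.194  0.012] [553.2 -43.1 183.6]
0.4 [-0.    -0.257  0.029] [540.6 -43.5 180.3]
0.5 [-0.    -0.317  0.052] [528.5 -43.8 175.6]
0.6 [-0.    -0.376  0.081] [516.9 -44.2 169.8]
0.7 [-0.    -0.43   0.116] [505.9 -44.5 162.9]
0.8 [-0.    -0.482  0.156] [495.7 -44.8 154.9]
0.9 [-0.    -0.529  0.201] [486.3 -45.1 145.9]
1.0 [-0.    -0.571  0.25 ] [477.8 -45.4 136.1]
1.1 [-0.    -0.608  0.303] [470.4 -45.6 125.4]
1.2 [-0.   -0.64  0.36] [464.1 -45.8 114. ]
1.3 [-0.    -0.665  0.42 ] [458.9 -45.9 102.1]
1.4 [-0.    -0.685  0.482] [455.  -46.   89.7]
1.5 [-0.    -0.698  0.545] [452.3 -46.1  77. ]
1.571 [-0.    -0.704  0.591] [451.2 -46.2  67.9]
```

Width is 27 mm and still closing, so it needs a few more rows.

```bash
python3 -m jog '0 0 0 0 0 0 1;0 0 0 0 0 0 1;0 0 0 0 0 0 1;0 0 0 0 0 0 1'
```

```text
t: 11.8
ee_pos: [592.2, -41.9, 186.1]
orientation: [2.188, 2.254, 0.001]
ft_force: [2.1, -0.4, -1.5]
width: 20.2
grasp_force: 30.0
```

```bash
python3 -m jog '0 -0.065 -0.002 0 0 0 1;0 -0.13 0.002 0 0 0 1;0 -0.194 0.012 0 0 0 1;0 -0.257 0.029 0 0 0 1;0 -0.317 0.052 0 0 0 1;0 -0.376 0.081 0 0 0 1;0 -0.43 0.116 0 0 0 1;0 -0.43 0.116 0 0 0 1'
```

```text
t: 12.6
ee_pos: [505.4, -44.4, 162.4]
orientation: [2.188, 2.253, 0.002]
ft_force: [8.5, 3.1, -5.7]
width: 20.4
grasp_force: 30.0
```

```bash
python3 -m jog '0 -0.052 0.04 0 0 0 1;0 -0.099 0.085 0 0 0 1;0 -0.141 0.134 0 0 0 1;0 -0.178 0.187 0 0 0 1;0 -0.21 0.244 0 0 0 1;0 -0.235 0.304 0 0 0 1;0 -0.255 0.366 0 0 0 1;0 -0.255 0.366 0 0 0 1' && python3 -m jog '0 -0.013 0.063 0 0 0 1;0 -0.019 0.109 0 0 0 1;0 -0.019 0.109 0 0 0 1;0 -0.019 0.109 0 0 0 1'
python3 - <<'E'
from plan import *
np.set_printoptions(precision=2,suppress=True)
im=save("side","s4.png");cv2.imwrite("pics/s4c.png",cv2.resize(im[180:300,270:420,::-1],None,fx=5,fy=5,interpolation=cv2.INTER_CUBIC))
for t in("press_handle","vial","carton","press_pad"):
    print(t,[(round(d["confidence"],2),w(d["xyz"],"side")) for d in pinpoint(t,"side")])
print(get_obs()["ft_force"],get_obs()["t"])
E
```

```text
t: 13.4
ee_pos: [455.3, -45.9, 89.7]
orientation: [2.188, 2.253, 0.003]
ft_force: [4.5, 3.8, 3.6]
width: 20.1
grasp_force: 30.0
t: 13.8
ee_pos: [451.5, -46.0, 68.5]
orientation: [2.188, 2.253, 0.002]
ft_force: [3.3, 3.6, 4.7]
width: 20.2
grasp_force: 30.0
press_handle [(0.41, array([454.37, -39.66,  68.7 ]))]
vial [(0.81, array([577.91,  61.76, 120.58]))]
carton [(0.83, array([ 493.12, -172.35,    1.74])), (0.68, array([ 366.95, -124.26,    0.41]))]
press_pad [(0.44, array([576.28,  58.02, 230.5 ]))]
[3.21 3.99 4.81] 14.05
```

View pics/s4c.png

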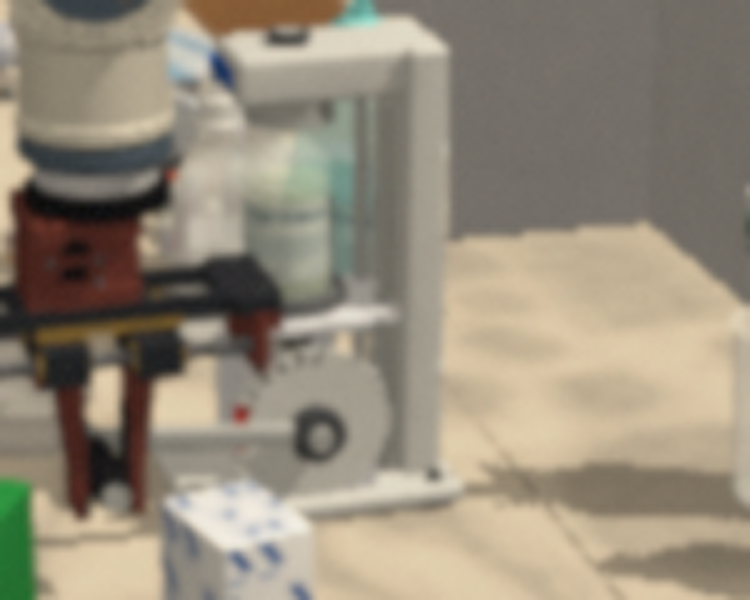

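The fingers hold the black grip at crop (115,490). The lever lies across the red band at crop (240,425), and the vial is raised about 14.7 mm, the full lift. The carton is upright where I put it. Handing in.

```bash
python3 -c "
from workcell import *
print(close_job())"
```

```text
the job is handed in; nothing more can be done
None
```

I stood the carton upright and let go of it about 25 cm from the middle of the press. I then pulled the lever to the middle of the red band, lifting the vial about 14.7 mm, and handed the job in at about 14 s with the gripper still holding the lever there.

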